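# Start the curing timers of two specimens

## Robot

A 6-joint arm with a two-finger parallel gripper is mounted at the origin on a cart in front of the work surface, level with it; the furniture and walls round the work are solid. World frame = base frame: x ahead of the robot, y to its left, z up, the work surface at z = 0. Lengths are in mm, angles in rad, forces in N, time in s.
With the tool pointing down it reaches from about 400 to 925 mm from the base axis. Payload 12.5 kg.
Tool frame: the origin (TCP) lies at the very end of the fingers, on their centre line; the grasp point (between the pads) lies env.grip_point_offset behind it (env.grip_point_offset is the distance from the TCP to the grasp point, in mm); y points along the fingers, z is the direction in which the jaws open and shut, and the axes are right-handed (so a half turn about y gives the same grasp; the last joint's range is limited). The gripper opens to 95 mm and grips with 3 to 60 N. Pads are 20 mm wide; open, the fingers measure 119 mm over their backs; the gripper's body (75 mm by 180 mm) begins 59 mm behind the grasp point.
Start: joints at [-1.419, 0.491, 1.559, -0, 1.092, -0.106], TCP at [159.369, -604.358, 214.661] pointing down, gripper open.
Joint ranges: [-3.1, 3.1], [-0.84, 2.19], [0.05, 2.79], [-1.13, 4.28], [0.06, 2.93], [-2.69, 2.69]. Speed limits (rad/s): [2.22, 2.22, 2.79, 3.14, 3.14, 3.14].

## Interface

Orientations are given as [roll, pitch, yaw] about the fixed x, y, z axes, in that order (R = Rz(yaw) Ry(pitch) Rx(roll)).
In Python, from cell import readout, read_camera, env, nets gives the robot as it stands.
- The arm moves only by the tool apply_moves, never from a script. Its argument "increments" is a list of rows, each a list of 3 entries, a list of its own where there are three numbers: the shift along the tool's x, y, z in cm, then the turn, a rotation vector about the tool's x, y, z in degrees, then the finger opening in cm, from 0 to 9.51. A call has exactly 5 rows; each row shifts and turns the pose as measured when the row begins, along the tool's axes as they then stand; what a row does not reach is not made up. A row lasts 1/8 s, in which the tool goes at most 62.5 mm and 10.7 degrees, less where a joint would pass 70% of its speed; a pose out of reach is approached as far as the arm can. A call with a gripper value outside its range is refused whole. The fingers move at their own pace and stop on an object; the grip force is fixed at half the most. Time passes only in rows, so rows that do not move let the fingers close, or fill a call up. It gives the time, the measured TCP pose, the force and the opening at its end, in the units of the state.
- readout.state(): the state, without advancing time (a new reading comes with each control period).
- read_camera(name): name is "scene" or "side" or "wrist"; returns a dict with "img" (384x512x3 uint8, red, green, blue), "vfov" (degrees; the focal length in pixels is half the picture's height over the tangent of half this angle, whatever the lens; pixels are square), "cx", "cy" (the principal point, pixels), "rvec" (rotation vector, rad) and "tvec" (3), from world to camera coordinates, as OpenCV has them; the wrist camera has in their place "mount" (4x4, takes a point from camera to tool coordinates, whose origin is the TCP and whose axes are the tool frame's). Camera axes: x right, y down, z forward; pixel columns grow to the right and rows downward; lengths in mm; the calibration is good to about 2 mm. A picture is of the moment at which its call begins: read the wrist's pose just before it. There is no depth.
- env.job_done(): hands the job in, once; it reports no verdict.
Trained networks look in a picture, given as the dict that the camera call returned (one of the last four; its "shot" number tells which), for a name from the list of things; names that differ only in an ending like _2 or _b are one class to them, and where a whole thing is asked for, a point or a joint stands for the part that bears it (a point fixed in the world has none). Each returns a list of dicts, best first, with "confidence" (0 to 1); they miss things now and then, are a little off and sometimes report something else, mostly with a low value. They report only what shows in the picture. A call takes as long as a camera call. They do not tell look-alikes from the thing itself.
- nets.look_for(picture, thing): "point" ([x, y, z] in mm, in the coordinates of the camera as it stood for that picture, good to about 4 mm: the middle of the surface that is visible of it).
- nets.mark_of(picture, thing): "point" ([x, y, z] in mm, in the coordinates of the camera as it stood for that picture, good to about 4 mm: a listed point, or the origin of a listed thing).
The state is a dict: "t": time; "joints": joint angles; "qvel": joint speeds; "tau": joint torques, N m; "eef_pos": TCP position; "tcp_rot": TCP orientation; "ft_force": force on the tool from outside, world axes, zero at the start; "moment": the same for the moment, N m; "opening": opening from 0.0 (shut) to 1.0 (fully open).
Only numpy, scipy, OpenCV 4.12 (cv2) and the standard library are available. Lean on these libraries where they do the work, as an engineer would, in place of code of your own. Each camera call takes 0.05 s, during which the arm holds its last target. There are 200 camera calls.

## Task

Four specimens stand in a row on the worktop, each with its own white timer just in front of it, on the robot's side. With the fingertips press the orange key of the timer of the blue-capped bottle lightly down, well over half of its travel (it stays in), then do the same at the timer of the grey mortar bar, and withdraw. Grasp, lift and shove nothing, and do not touch the specimens or the other two timers.

Things in the scene. Friction and masses are not known exactly. Their poses are not given: they have to be found in the camera images.
- blue_bottle: white plastic sample bottle with a blue screw cap, 50 mm across, 87 mm high, loose; origin at the centre of its underside, z up. (Beware: a fixed blue needle apparatus, 120x110 mm on plan and 345 mm high, stands at the right-hand end of the worktop, centred at x 0.38, y -0.60, and the arm may start beside it.)
- white_bottle: the same sort of bottle with a white cap, 50 mm across, 87 mm high, loose; origin at the centre of its underside
- mortar_bar: grey mortar test bar 160x40x40 mm, lying, its length (its x axis) pointing roughly away from the robot, loose; origin at the centre of its underside
- black_ring: black conical test ring, 92 mm across, 40 mm high, loose; origin at the centre of its underside
- timer_blue_bottle: the timer of the sample bottle with the blue cap: loose white timer 78x72 mm, 32 mm high without its key, with a grey display near the robot's side and one orange key; it stands on the robot's side of its specimen, about 115 mm from it centre to centre. All four timers look alike, weigh 0.3 to 0.5 kg and only stand on the worktop. Origin at the centre of its underside, z up, x away from the robot
- key_blue_bottle_top (a point): centre of the top of that timer's orange round key (34 mm across, standing 12 mm proud of the timer, its top 44 mm above the worktop); sinks with the key
- key_blue_bottle (a joint): how far that key is pressed in, in m: 0 out, 0.008 fully in. It moves straight down under 4 N at first, rising to about 7 N fully in, and stays where it is left; at the bottom it is rigid, and pressing harder than 30 N would harm the timer; pressed in more than 0.004 the timer runs, more than 0.001 it counts as disturbed
- timer_white_bottle: the timer of the sample bottle with the white cap: loose white timer 78x72 mm, 32 mm high without its key, with a grey display near the robot's side and one orange key; it stands on the robot's side of its specimen, about 115 mm from it centre to centre. All four timers look alike, weigh 0.3 to 0.5 kg and only stand on the worktop. Origin at the centre of its underside, z up, x away from the robot
- key_white_bottle_top (a point): centre of the top of that timer's orange round key (34 mm across, standing 12 mm proud of the timer, its top 44 mm above the worktop); sinks with the key
- key_white_bottle (a joint): how far that key is pressed in, in m: 0 out, 0.008 fully in. It moves straight down under 4 N at first, rising to about 7 N fully in, and stays where it is left; at the bottom it is rigid, and pressing harder than 30 N would harm the timer; pressed in more than 0.004 the timer runs, more than 0.001 it counts as disturbed
- timer_mortar_bar: the timer of the grey mortar bar: loose white timer 78x72 mm, 32 mm high without its key, with a grey display near the robot's side and one orange key; it stands on the robot's side of its specimen, about 150 mm from it centre to centre. All four timers look alike, weigh 0.3 to 0.5 kg and only stand on the worktop. Origin at the centre of its underside, z up, x away from the robot
- key_mortar_bar_top (a point): centre of the top of that timer's orange round key (34 mm across, standing 12 mm proud of the timer, its top 44 mm above the worktop); sinks with the key
- key_mortar_bar (a joint): how far that key is pressed in, in m: 0 out, 0.008 fully in. It moves straight down under 4 N at first, rising to about 7 N fully in, and stays where it is left; at the bottom it is rigid, and pressing harder than 30 N would harm the timer; pressed in more than 0.004 the timer runs, more than 0.001 it counts as disturbed
- timer_black_ring: the timer of the black test ring: loose white timer 78x72 mm, 32 mm high without its key, with a grey display near the robot's side and one orange key; it stands on the robot's side of its specimen, about 115 mm from it centre to centre. All four timers look alike, weigh 0.3 to 0.5 kg and only stand on the worktop. Origin at the centre of its underside, z up, x away from the robot
- key_black_ring_top (a point): centre of the top of that timer's orange round key (34 mm across, standing 12 mm proud of the timer, its top 44 mm above the worktop); sinks with the key
- key_black_ring (a joint): how far that key is pressed in, in m: 0 out, 0.008 fully in. It moves straight down under 4 N at first, rising to about 7 N fully in, and stays where it is left; at the bottom it is rigid, and pressing harder than 30 N would harm the timer; pressed in more than 0.004 the timer runs, more than 0.001 it counts as disturbed
Things that resemble listed ones, but are neither listed nor needed, are in the scene too. Leave any green or pink look-alike of the white_bottle alone.

How it is judged (in metres and radians):
On the way, in this order (a step that is already met when the one before it is completed fails the run):
1. the fingertips press in the key of the blue-capped bottle's timer (value of joint key_blue_bottle above 0.004 m and contact force between the fingers and timer_blue_bottle above 0.3 N), for 0.1 s.
2. the fingertips press in the key of the mortar bar's timer (value of joint key_mortar_bar above 0.004 m and contact force between the fingers and timer_mortar_bar above 0.3 N), for 0.1 s.
At the end, for the whole second after the job is handed in: The keys of the blue-capped bottle's and the mortar bar's timers are in by more than 4 of their 8 mm, the other two keys out (less than 1 mm in); the two pressed timers stand within 20 mm, the other timers and all specimens within 8 mm, of where they stood, upright (within 0.1 rad) and at rest (value of joint each of key_blue_bottle, key_mortar_bar above 0.004 m and value of joint each of key_white_bottle, key_black_ring below 0.001 m and distance of each of timer_blue_bottle, timer_mortar_bar from where it was at the start of the episode below 0.02 m and distance of each of timer_white_bottle, timer_black_ring, blue_bottle, white_bottle, mortar_bar, black_ring from where it was at the start of the episode below 0.008 m and angle between each of blue_bottle, timer_blue_bottle, white_bottle, timer_white_bottle, mortar_bar, timer_mortar_bar, black_ring, timer_black_ring's own z axis and vertical below 0.1 rad and linear speed of each of blue_bottle, timer_blue_bottle, white_bottle, timer_white_bottle, mortar_bar, timer_mortar_bar, black_ring, timer_black_ring below 0.01 m/s); the robot touches nothing.
It fails at once if the mortar bar's timer is started before that of the blue-capped bottle (value of joint key_mortar_bar above 0.002 m and value of joint key_blue_bottle below 0.004 m).
It fails at once if one of the other two timers is touched by the robot or its key is pressed (contact force between any of the arm, the fingers and timer_white_bottle above 0.5 N or contact force between any of the arm, the fingers and timer_black_ring above 0.5 N or value of joint any of key_white_bottle, key_black_ring above 0.001 m).
It fails at once if a specimen is touched, or a specimen or one of the other timers is shifted by more than 8 mm (contact force between any of the arm, the fingers and blue_bottle above 0.5 N or contact force between any of the arm, the fingers and white_bottle above 0.5 N or contact force between any of the arm, the fingers and mortar_bar above 0.5 N or contact force between any of the arm, the fingers and black_ring above 0.5 N or distance of any of blue_bottle, white_bottle, mortar_bar, black_ring, timer_white_bottle, timer_black_ring from where it was at the start of the episode above 0.008 m).
It fails at once if a timer is lifted by 8 mm, tipped by 0.2 rad or shoved more than 20 mm (height (world z) of any of timer_blue_bottle, timer_mortar_bar above 0.008 m or angle between any of timer_blue_bottle, timer_mortar_bar's own z axis and vertical above 0.2 rad or distance of any of timer_blue_bottle, timer_mortar_bar from where it was at the start of the episode above 0.02 m).
It fails at once if a timer is pressed harder than 30 N (contact force between any of the arm, the fingers and timer_blue_bottle above 30 N or contact force between any of the arm, the fingers and timer_mortar_bar above 30 N).
It also fails if it takes over 48 s, if anything falls off the work surface, if the arm or the gripper's body presses on something with over 40 N, if the wrist force passes 120 N, or if a joint passes its speed limit or range.

## Working session

There is one attempt and no reset: what is moved stays moved. The work goes in short steps, Python scripts to look and compute and a tool call to move; the robot and the scene stay as the last step left them, time stands still between calls to the robot, and variables do not carry over. Pictures are saved under pics/ and viewed, about 8 in all and at most 12, crops included, and the job is handed in when it is done.

Besides the shell and the picture viewer there is one more tool, called after ">>>" by a JSON object that holds its "method" and its "body", one argument or row to a line. apply_moves: Moves the arm, as the interface text tells. Its arguments: {"type":"object","properties":{"increments":{"type":"array"}},"required":["increments"]}

```bash
mkdir -p pics; cat > h.py <<'E'
import numpy as np, cv2
from scipy.spatial.transform import Rotation as R
from cell import readout, read_camera, env, nets
def pose():
    s=readout.state(); return np.array(s["eef_pos"]), R.from_euler('xyz',s["tcp_rot"]).as_matrix(), s
def shot(name, fn=None):
    p,Rm,s=pose(); c=read_camera(name)
    if name=="wrist":
        M=np.array(c["mount"]); c["Rw"]=Rm@M[:3,:3]; c["pw"]=Rm@M[:3,3]+p
    else:
        Q=cv2.Rodrigues(np.array(c["rvec"],float))[0]; c["Rw"]=Q.T; c["pw"]=-Q.T@np.array(c["tvec"],float).ravel()
    if fn: cv2.imwrite("pics/"+fn,c["img"][:,:,::-1])
    c["f"]=c["img"].shape[0]/2/np.tan(np.radians(c["vfov"])/2)
    return c
def w(c,pt): return c["Rw"]@np.array(pt)+c["pw"]
def px(c,P):
    q=c["Rw"].T@(np.array(P)-c["pw"]); return np.array([c["cx"],c["cy"]])+c["f"]*q[:2]/q[2]
def onplane(c,uv,z):
    d=c["Rw"]@np.array([(uv[0]-c["cx"])/c["f"],(uv[1]-c["cy"])/c["f"],1]); return c["pw"]+d*(z-c["pw"][2])/d[2]
def orange(c,z=44):
    hsv=cv2.cvtColor(c["img"],cv2.COLOR_RGB2HSV); m=cv2.inRange(hsv,(5,130,120),(22,255,255))
    n,_,st,ce=cv2.connectedComponentsWithStats(m)
    return [(ce[i].round(1),st[i].tolist(),onplane(c,ce[i],z).round(1)) for i in range(1,n) if st[i,4]>15]
E
python3 - <<'E'
from h import *
np.set_printoptions(suppress=True,precision=1)
p,Rm,s=pose(); print(s["eef_pos"],s["tcp_rot"],s["ft_force"],s["opening"],env.grip_point_offset); print(Rm)
for n in ("scene","side"):
    c=shot(n,n+"0.png"); print(n,c["pw"],c["f"])
    for o in orange(c): print(o)
    for t in ("key_blue_bottle_top","blue_bottle","white_bottle","mortar_bar","black_ring"):
        for d in nets.mark_of(c,t)[:5]: P=w(c,d["point"]); print(t,round(d["confidence"],2),P,px(c,P))
E
```

```text
[ 159.3 -604.1  214. ] [-1.6  0.  -2.9] [0.  0.  0.4] 0.9988594669159141 18.8
[[-1.  -0.   0.3]
 [-0.3  0.  -1. ]
 [-0.  -1.  -0. ]]
scene [ 41.6 645.  476.2] 427.9897090039053
(array([331.6, 171. ]), [325, 167, 14, 9, 100], array([ 489.7, -277.2,   44. ]))
(array([288. , 193.8]), [281, 189, 15, 11, 129], array([ 508.5, -100.8,   44. ]))
(array([245.3, 225.9]), [237, 220, 17, 13, 180], array([498.8,  70.4,  44. ]))
(array([199.2, 260.9]), [190, 254, 19, 15, 237], array([490.2, 211.2,  44. ]))
(array([204., 318.]), [193, 307, 23, 24, 67], array([387.1, 310.1,  44. ]))
(array([372.8, 374.4]), [369, 373, 7, 5, 20], array([152.7, 260.3,  44. ]))
key_blue_bottle_top 0.75 [500.4 202.1  41.9] [198.6 257.5]
blue_bottle 0.91 [603.1 212.    0.6] [157.3 259.6]
white_bottle 0.83 [683.  -46.3   0.8] [215.6 199.1]
white_bottle 0.71 [ 600.9 -367.7    2.5] [310.8 165.3]
white_bottle 0.6 [ 619.3 -116.7    0.6] [253.6 195.6]
white_bottle 0.56 [ 682.8 -368.1   -0.8] [287.  160.2]
white_bottle 0.55 [ 712.4 -128.    -3.7] [228.  186.2]
mortar_bar 0.77 [ 630.9 -270.7   -3.6] [283.6 175.8]
black_ring 0.57 
[... 624 characters left out ...]
1]), [386, 338, 31, 13, 215], array([233.8, 244.2,  44. ]))
(array([384.6, 349.9]), [379, 346, 12, 9, 48], array([258.6, 261.9,  44. ]))
(array([374.4, 368.3]), [363, 355, 21, 29, 323], array([271.2, 296.9,  44. ]))
key_blue_bottle_top 0.55 [499.3 206.4  46.5] [246.  287.1]
blue_bottle 0.63 [602.1 212.7  -3.5] [193.3 295. ]
white_bottle 0.86 [ 715.1 -125.4   -2.1] [204.  180.4]
white_bottle 0.85 [ 684.6 -373.2    4.3] [245.1 131.1]
white_bottle 0.79 [679.1 -47.5  -0.8] [205.9 201.5]
white_bottle 0.79 [ 605.8 -367.1    0.9] [270.7 136.9]
white_bottle 0.62 [ 618.1 -116.5    3.9] [239.5 186.9]
mortar_bar 0.83 [ 636.7 -272.1   -0.7] [250.8 153.4]
black_ring 0.56 [610.9  56.7   0.8] [217.7 236.3]
```

View pics/scene0.png

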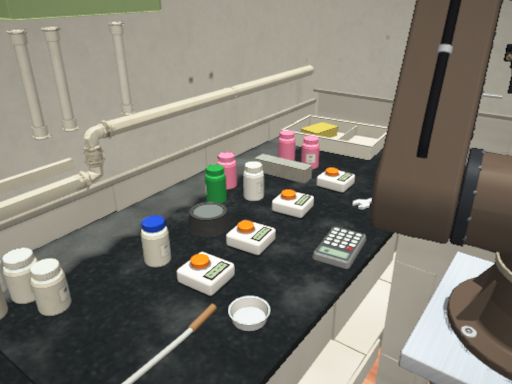

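View pics/side0.png

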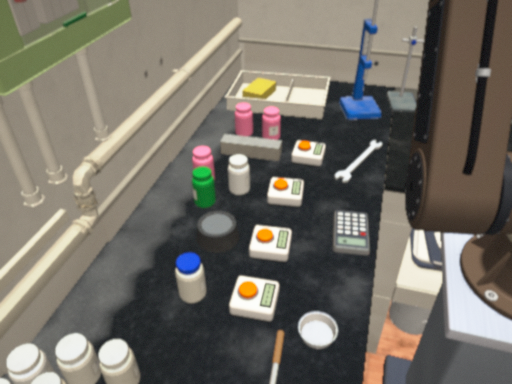

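Scene view: four keys in a row, at the blue-capped bottle's timer (199,261), black ring's (245,226), white bottle's (288,194) and mortar bar's (332,171). The blue cap is at (154,224) and the bar at (283,167). The green and pink bottles, the white bottles at the left and the calculator are look-alikes, and the dish and brush are not needed. In the side view the same keys are at (247,289), (264,235), (280,184) and (304,145).

I choose (199,261)/(247,289) first, then (332,171)/(304,145). I'll pull back first to clear the blue apparatus.

```bash
cat >> h.py <<'E'
def go(tx,ty,tz,yaw=None):
    p,Rm,s=pose(); d=Rm.T@(np.array([tx,ty,tz])-p)/10
    print("t",round(s["t"],2),"at",p.round(1),"F",np.round(s["ft_force"],1),"open",round(s["opening"],3),"yaw",np.degrees(s["tcp_rot"]).round(1),"tool cm",d.round(2))
E
python3 - <<'E'
from h import *
print(pose()[1].round(3)); go(170,-430,230)
go(330,-290,230); go(495,209,180)
E
```

```text
[[-0.967  0.     0.255]
 [-0.255 -0.    -0.967]
 [ 0.    -1.     0.   ]]
t 0.6 at [ 159.4 -604.3  214.7] F [-0.2  0.4 -0.8] open 1.0 yaw [ -90.    -0.  -165.2] tool cm [ -5.47  -1.53 -16.59]
t 0.6 at [ 159.4 -604.3  214.7] F [-0.2  0.4 -0.8] open 1.0 yaw [ -90.    -0.  -165.2] tool cm [-24.51  -1.54 -26.05]
t 0.6 at [ 159.4 -604.3  214.7] F [-0.2  0.4 -0.8] open 1.0 yaw [ -90.    -0.  -165.2] tool cm [-53.19   3.46 -70.09]
```

>>> {"method": "apply_moves", "body": {
  "increments": [
    [[-1.0,-0.5,-4.5],[0,0,0],0],
    [[-1.5,-0.5,-4.5],[0,0,0],0],
    [[-1.5,-0.5,-4.5],[0,0,0],0],
    [[-1.5,0,-4.0],[0,0,0],0],
    [[-3.0,0,-3.0],[0,0,0],0]
  ]
}}

```text
t: 1.23
eef_pos: [188.7, -379.7, 229.2]
tcp_rot: [-1.57, 0.0, -2.887]
ft_force: [0.2, 0.8, 0.1]
opening: 0.533
```

>>> {"method": "apply_moves", "body": {
  "increments": [
    [[-4.5,0,-1.3],[0,3,0],0],
    [[-4.5,0,-1.5],[0,3,0],0],
    [[-4.0,0,-2.0],[0,3,0],0],
    [[-4.0,0,-4.0],[0,3,0],0],
    [[-3.0,0,-5.0],[0,3,0],0]
  ]
}}

```text
t: 1.85
eef_pos: [376.0, -207.4, 230.5]
tcp_rot: [-1.566, 0.003, 3.122]
ft_force: [1.3, -0.4, 0.4]
opening: 0.019
```

```bash
python3 -c "
from h import *
go(450,0,230);go(495,209,160)"
```

```text
t 1.85 at [ 376.  -207.4  230.5] F [ 1.3 -0.4  0.4] open 0.019 yaw [-89.8   0.2 178.9] tool cm [-7.000e+00 -2.000e-02 -2.088e+01]
t 1.85 at [ 376.  -207.4  230.5] F [ 1.3 -0.4  0.4] open 0.019 yaw [-89.8   0.2 178.9] tool cm [-11.07   6.9  -41.89]
```

>>> {"method": "apply_moves", "body": {
  "increments": [
    [[-2.0,0,-5.5],[0,0,0],0],
    [[-2.0,0,-5.5],[0,0,0],0],
    [[-2.0,0,-5.5],[0,0,0],0],
    [[-2.0,0,-5.5],[0,0,0],0],
    [[-1.0,0,-5.5],[0,0,0],0]
  ]
}}

```text
t: 2.48
eef_pos: [474.9, 75.1, 230.7]
tcp_rot: [-1.565, 0.007, 3.121]
ft_force: [0.4, -0.2, 0.1]
opening: 0.004
```

>>> {"method": "apply_moves", "body": {
  "increments": [
    [[-1.0,0.5,-5.5],[0,0,0],0],
    [[-1.0,1,-4],[0,0,0],0],
    [[0,1,-2.0],[0,0,0],0],
    [[0,0,0],[0,0,0],0],
    [[0,0,0],[0,0,0],0]
  ]
}}

```text
t: 3.1
eef_pos: [498.0, 196.8, 205.1]
tcp_rot: [-1.566, 0.009, 3.127]
ft_force: [0.7, -1.0, -0.7]
opening: 0.003
```

```bash
python3 - <<'E'
from h import *
np.set_printoptions(suppress=True,precision=1)
go(495,209,100)
for n in ("wrist","scene","side"):
    c=shot(n,n+"1.png"); print(n,c["pw"])
    for o in orange(c): print(o)
    for d in nets.mark_of(c,"key_blue_bottle_top")[:4]: P=w(c,d["point"]); print(round(d["confidence"],2),P,px(c,P))
    print("tcp px",px(c,pose()[0]))
E
```

```text
t 3.1 at [498.  196.8 205.1] F [ 0.7 -1.  -0.7] open 0.003 yaw [-89.7   0.5 179.1] tool cm [ 0.4 10.5 -1.3]
wrist [569.5 196.9 376. ]
(array([493.7, 163.2]), [480, 152, 29, 24, 546], array([ 516.2, -104.6,   44. ]))
(array([358.5, 172.4]), [346, 161, 25, 24, 466], array([507.3,  65.5,  44. ]))
(array([248.5, 181.1]), [238, 169, 23, 24, 298], array([498.6, 205.6,  44. ]))
(array([276. , 301.7]), [264, 300, 25, 4, 49], array([319.6, 170. ,  44. ]))
(array([304.2, 301.7]), [290, 300, 31, 4, 56], array([318.8, 129.2,  44. ]))
0.65 [499.8 206.7  45.2] [247.6 180.3]
tcp px [256.7 230.5]
scene [ 41.6 645.  476.2]
(array([204.6, 108.5]), [188, 101, 38, 15, 122], array([1173.2, -539.3,   44. ]))
(array([194. , 122.5]), [190, 118, 7, 11, 31], array([1076.6, -380.8,   44. ]))
(array([331.6, 171. ]), [325, 167, 14, 9, 100], array([ 489.7, -277.2,   44. ]))
(array([288.1, 193.8]), [281, 189, 15, 11, 130], array([ 508.4, -100.9,   44. ]))
(array([245.3, 225.9]), [237, 220, 17, 13, 180], array([498.8,  70.4,  44. ]))
(array([199.2, 260.8]), [190, 254, 19, 15, 236], array([490.3, 211.1,  44. ]))
(ar
[... 383 characters left out ...]
,   44. ]))
(array([280.4, 183.7]), [274, 177, 14, 13, 130], array([ 513.7, -104.6,   44. ]))
(array([264.5, 235.1]), [257, 229, 16, 13, 171], array([503.6,  68.9,  44. ]))
(array([247.5, 289.5]), [239, 282, 18, 16, 241], array([495.8, 208.7,  44. ]))
(array([280.3, 346.7]), [278, 332, 6, 31, 70], array([413.6, 301.3,  44. ]))
(array([275.6, 348.6]), [273, 334, 6, 28, 52], array([419.9, 306.4,  44. ]))
(array([401.7, 343.7]), [385, 336, 31, 15, 233], array([233.9, 243.5,  44. ]))
(array([385. , 349.9]), [378, 346, 13, 8, 52], array([258. , 261.6,  44. ]))
(array([374.3, 368.9]), [363, 355, 21, 29, 356], array([271.3, 297.9,  44. ]))
0.62 [498.4 205.5  43.9] [246.6 287.8]
tcp px [246.  216.1]
```

View pics/wrist1.png

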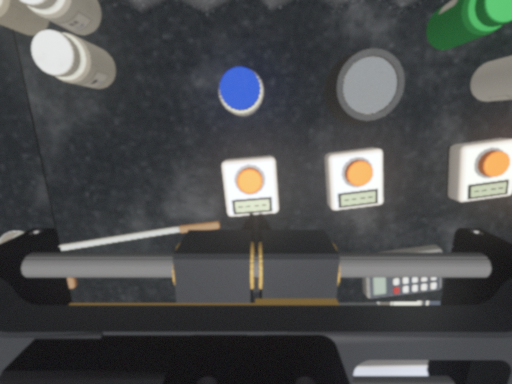

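Wrist view: the orange key of the timer standing in front of the blue cap (241,90) is at (249,181). The ring and its timer are at (370,84) and (358,172), so the choice is confirmed. Key top is about (499, 206, 44).

>>> {"method": "apply_moves", "body": {
  "increments": [
    [[0,3.5,-0.5],[0,0,0],0],
    [[0,3.5,-0.4],[0,0,0],0],
    [[0,3,0],[0,0,0],0],
    [[0,2.0,0],[0,0,0],0],
    [[0,0,0],[0,0,0],0]
  ]
}}

```text
t: 4.03
eef_pos: [500.9, 203.9, 83.4]
tcp_rot: [-1.567, 0.013, 3.123]
ft_force: [-0.3, 0.3, 0.6]
opening: 0.004
```

```bash
python3 - <<'E'
from h import *
go(499,206,50)
shot("side","side2.png"); c=shot("scene"); im=c["img"][150:330,110:310]
s=cv2.imread("pics/side2.png")[180:360,150:350]
cv2.imwrite("pics/m2.png",cv2.resize(np.hstack([im[:,:,::-1],s]),None,fx=2,fy=2))
E
```

```text
t 4.03 at [500.9 203.9  83.4] F [-0.3  0.3  0.6] open 0.004 yaw [-89.8   0.7 178.9] tool cm [ 0.24  3.34 -0.22]
```

View pics/m2.png

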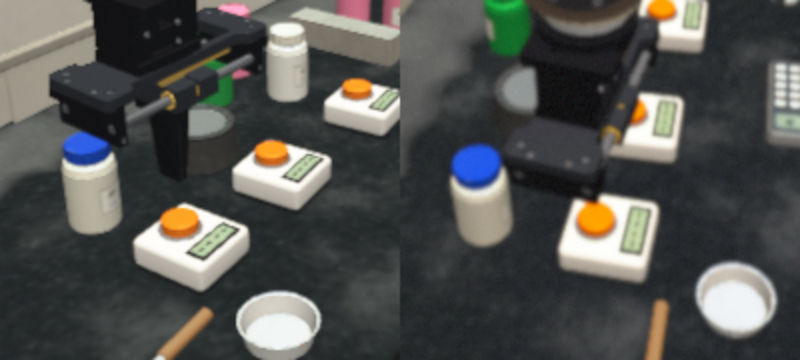

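Mosaic: the fingertips are at (172,177) in the scene crop, directly above the key at (180,222). In the side crop they are above the key at (596,218). The gripper body is clear of the blue cap. I'll descend to just above the key, then press in small steps.

>>> {"method": "apply_moves", "body": {
  "increments": [
    [[0.2,1.5,-0.2],[0,0,0],0],
    [[0,1.0,0],[0,0,0],0],
    [[0,0.5,0],[0,0,0],0],
    [[0,0,0],[0,0,0],0],
    [[0,0,0],[0,0,0],0]
  ]
}}

```text
t: 4.75
eef_pos: [501.0, 206.5, 54.7]
tcp_rot: [-1.569, 0.019, 3.123]
ft_force: [0.8, 0.3, -0.1]
opening: 0.003
```

>>> {"method": "apply_moves", "body": {
  "increments": [
    [[0.2,0.6,0],[0,0,0],0],
    [[0,0.3,0],[0,0,0],0],
    [[0,0.2,0],[0,0,0],0],
    [[0,0.0,0],[0,0,0],0],
    [[0,0,0],[0,0,0],0]
  ]
}}

```text
t: 5.38
eef_pos: [499.3, 206.6, 43.5]
tcp_rot: [-1.569, 0.019, 3.123]
ft_force: [-1.1, -0.3, -0.3]
opening: 0.002
```

>>> {"method": "apply_moves", "body": {
  "increments": [
    [[0,0.2,0],[0,0,0],0],
    [[0,0.2,0],[0,0,0],0],
    [[0,0.2,0],[0,0,0],0],
    [[0,0,0],[0,0,0],0],
    [[0,0,0],[0,0,0],0]
  ]
}}

```text
t: 6.0
eef_pos: [499.3, 206.5, 37.7]
tcp_rot: [-1.569, 0.02, 3.123]
ft_force: [-1.2, 0.5, 2.7]
opening: 0.001
```

>>> {"method": "apply_moves", "body": {
  "increments": [
    [[0,0.05,0],[0,0,0],0],
    [[0,0,0],[0,0,0],0],
    [[0,0,0],[0,0,0],0],
    [[0,0,0],[0,0,0],0],
    [[0,0,0],[0,0,0],0]
  ]
}}

```text
t: 6.62
eef_pos: [499.3, 206.6, 37.3]
tcp_rot: [-1.569, 0.02, 3.123]
ft_force: [-1.5, -0.1, 3.7]
opening: 0.006
```

```bash
python3 - <<'E'
from h import *
for i in range(6):
    c=shot("side"); s=pose()[2]; print(s["t"],np.round(s["eef_pos"],2),np.round(s["ft_force"],2))
E
```

```text
6.675 [499.33 206.55  37.34] [-0.38 -0.1   2.79]
6.725 [499.31 206.54  37.33] [-0.53 -0.2   2.39]
6.775 [499.31 206.56  37.34] [-1.39 -0.67  2.75]
6.825 [499.31 206.55  37.34] [ 0.44 -0.33  2.87]
6.875 [499.31 206.55  37.32] [-0.92 -0.56  3.28]
6.925 [499.3  206.54  37.32] [-0.78 -0.34  3.06]
```

>>> {"method": "apply_moves", "body": {
  "increments": [
    [[0,-0.8,0],[0,0,0],0],
    [[0,-2.5,0],[0,0,0],0],
    [[0,-4,0],[0,0,-1.1],0],
    [[0,-5,0],[0,0,0],0],
    [[0,-4,0],[0,0,0],0]
  ]
}}

```text
t: 7.55
eef_pos: [496.9, 206.5, 203.7]
tcp_rot: [-1.567, -0.005, 3.123]
ft_force: [0.4, -1.0, 0.1]
opening: 0.006
```

```bash
python3 - <<'E'
from h import *
go(496,-230,210)
c=shot("side"); im=c["img"][180:360,150:350]; print(orange(c)[:5])
d=shot("scene"); jm=d["img"][150:330,110:310];print(orange(d)[:6])
cv2.imwrite("pics/m3.png",cv2.resize(np.hstack([jm,im])[:,:,::-1],None,fx=2,fy=2))
E
```

```text
t 7.55 at [496.9 206.5 203.7] F [ 0.4 -1.   0.1] open 0.006 yaw [-89.8  -0.3 178.9] tool cm [-0.72 -0.49 43.65]
[(array([304.3, 144.7]), [299, 140, 11, 10, 98], array([ 494. , -283.6,   44. ])), (array([280.4, 183.7]), [274, 177, 14, 13, 130], array([ 513.7, -104.6,   44. ])), (array([255.7, 184.7]), [251, 182, 10, 8, 34], array([567.3, -85.7,  44. ])), (array([264.5, 235.1]), [257, 229, 16, 13, 171], array([503.6,  68.9,  44. ])), (array([247.5, 290.8]), [239, 284, 18, 15, 217], array([495. , 211.4,  44. ]))]
[(array([199. , 107.6]), [182, 100, 39, 15, 134], array([1201. , -537.3,   44. ])), (array([188.1, 122. ]), [184, 117, 7, 11, 32], array([1097.8, -373.7,   44. ])), (array([331.6, 171. ]), [325, 167, 14, 9, 100], array([ 489.7, -277.2,   44. ])), (array([288. , 193.8]), [281, 189, 15, 11, 129], array([ 508.5, -100.8,   44. ])), (array([245.3, 225.9]), [237, 220, 17, 13, 180], array([498.8,  70.4,  44. ])), (array([199.7, 262.6]), [191, 257, 19, 12, 176], array([485.9, 214.6,  44. ]))]
```

View pics/m3.png

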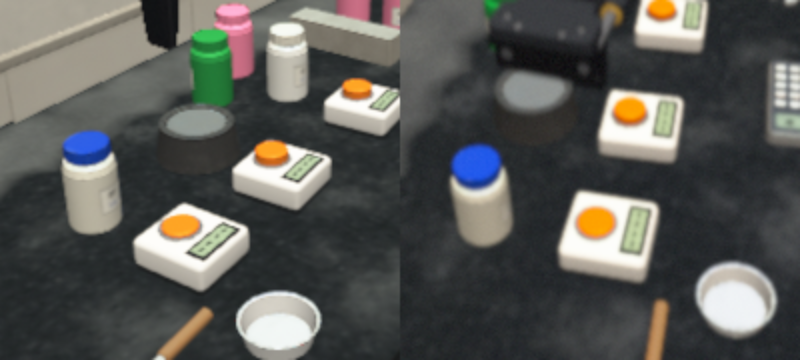

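Mosaic: the blue-capped bottle's key, at (180,226) in the scene crop and (596,222) in the side crop, now sits nearly flush, while the ring's key at (272,152) stands proud. The timer has not moved. On to the mortar bar's timer.

>>> {"method": "apply_moves", "body": {
  "increments": [
    [[0,0,4.5],[0,0,0],0],
    [[0,0,5.5],[0,0,0],0],
    [[0,0,5.5],[0,0,0],0],
    [[0,0,5.5],[0,0,0],0],
    [[0,0,5.5],[0,0,0],0]
  ]
}}

```text
t: 8.28
eef_pos: [492.7, -62.3, 205.0]
tcp_rot: [-1.57, 0.001, 3.13]
ft_force: [0.8, -0.0, 0.1]
opening: 0.004
```

>>> {"method": "apply_moves", "body": {
  "increments": [
    [[0,0,5.5],[0,0,0],0],
    [[0,0,5],[0,0,0],0],
    [[0,0,4],[0,0,0],0],
    [[0,0,0],[0,0,0],0],
    [[0,0,0],[0,0,0],0]
  ]
}}

```text
t: 8.9
eef_pos: [488.5, -214.4, 202.4]
tcp_rot: [-1.572, -0.002, 3.125]
ft_force: [-0.1, 0.8, -0.0]
opening: 0.006
```

```bash
python3 - <<'E'
from h import *
np.set_printoptions(suppress=True,precision=1)
go(496,-282,80)
c=shot("wrist","wrist4.png")
for o in orange(c): print(o)
for d in nets.mark_of(c,"key_mortar_bar_top")[:4]: P=w(c,d["point"]); print(round(d["confidence"],2),P,px(c,P))
E
```

```text
t 8.9 at [ 488.5 -214.4  202.4] F [-0.1  0.8 -0. ] open 0.006 yaw [-90.   -0.1 179. ] tool cm [-0.9 12.2  6.8]
(array([172.8, 159.7]), [161, 148, 25, 25, 495], array([ 516.7, -111.3,   44. ]))
(array([ 38. , 169.4]), [24, 157, 29, 25, 545], array([507.7,  59. ,  44. ]))
(array([312.8, 172.9]), [301, 161, 25, 25, 470], array([ 497. , -285.8,   44. ]))
0.74 [ 496.1 -283.8   47.9] [311.8 174.2]
```

View pics/wrist4.png

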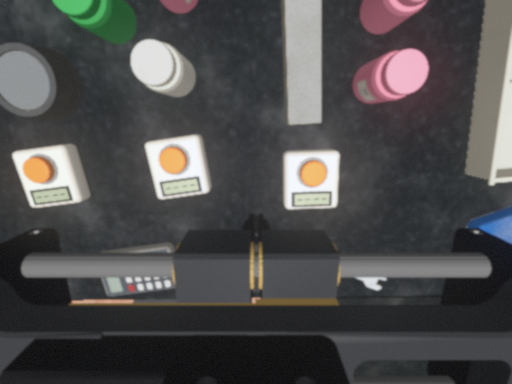

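Wrist view: the mortar bar at (303,60) has its timer's key at (313,173). The white bottle's timer is at (173,160). Key top is about (497, -284.5).

>>> {"method": "apply_moves", "body": {
  "increments": [
    [[-0.5,0,4],[0,0,0],0],
    [[-0.5,1,3],[0,0,0],0],
    [[0,4,0],[0,0,0],0],
    [[0,4,0],[0,0,0],0],
    [[0,3,0],[0,0,0],0]
  ]
}}

```text
t: 9.62
eef_pos: [500.9, -281.1, 82.4]
tcp_rot: [-1.568, 0.004, 3.134]
ft_force: [0.4, 0.3, 0.2]
opening: 0.007
```

>>> {"method": "apply_moves", "body": {
  "increments": [
    [[0,0,0],[0,0,0],0],
    [[0,0,0],[0,0,0],0],
    [[0,0,0],[0,0,0],0],
    [[0,0,0],[0,0,0],0],
    [[0,0,0],[0,0,0],0]
  ]
}}

```text
t: 10.25
eef_pos: [502.2, -279.2, 85.0]
tcp_rot: [-1.567, 0.005, 3.137]
ft_force: [0.2, 0.2, -1.0]
opening: 0.006
```

```bash
python3 - <<'E'
from h import *
np.set_printoptions(suppress=True,precision=1)
go(497,-284.5,50)
c=shot("side"); im=c["img"][60:240,200:400]
d=shot("scene"); jm=d["img"][90:270,220:420]
cv2.imwrite("pics/m5.png",cv2.resize(np.hstack([jm,im])[:,:,::-1],None,fx=2,fy=2))
E
```

```text
t 10.25 at [ 502.2 -279.2   85. ] F [ 0.2  0.2 -1. ] open 0.006 yaw [-89.8   0.3 179.8] tool cm [0.5 3.5 0.5]
```

View pics/m5.png

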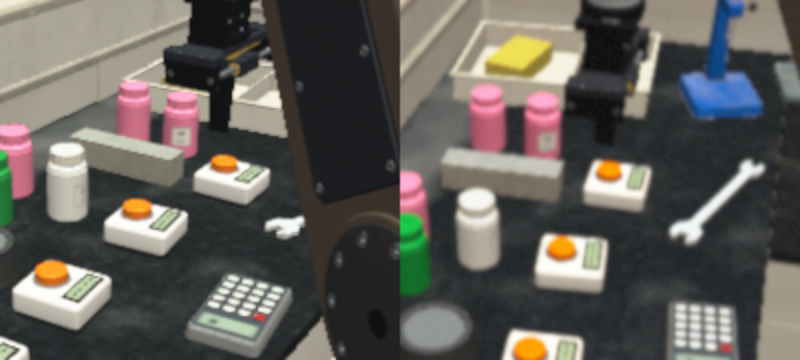

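Mosaic: the fingertips, at (220,125) in the scene crop and (605,138) in the side crop, are above the mortar timer's key at (225,163) and (608,171). Nothing else is close. Descending.

>>> {"method": "apply_moves", "body": {
  "increments": [
    [[0.4,1.5,0.4],[0,0,0],0],
    [[0.1,1.2,0.1],[0,0,0],0],
    [[0,0.5,0],[0,0,0],0],
    [[0,0,0],[0,0,0],0],
    [[0,0,0],[0,0,0],0]
  ]
}}

```text
t: 10.98
eef_pos: [496.4, -284.7, 49.5]
tcp_rot: [-1.568, 0.003, 3.137]
ft_force: [0.6, -1.0, 0.5]
opening: 0.004
```

>>> {"method": "apply_moves", "body": {
  "increments": [
    [[0,0.3,0],[0,0,0],0],
    [[0,0.3,0],[0,0,0],0],
    [[0,0.2,0],[0,0,0],0],
    [[0,0,0],[0,0,0],0],
    [[0,0,0],[0,0,0],0]
  ]
}}

```text
t: 11.6
eef_pos: [496.8, -284.8, 41.8]
tcp_rot: [-1.567, 0.005, 3.137]
ft_force: [-0.2, 0.1, -0.1]
opening: 0.002
```

>>> {"method": "apply_moves", "body": {
  "increments": [
    [[0,0.2,0],[0,0,0],0],
    [[0,0.15,0],[0,0,0],0],
    [[0,0.05,0],[0,0,0],0],
    [[0,0,0],[0,0,0],0],
    [[0,0,0],[0,0,0],0]
  ]
}}

```text
t: 12.22
eef_pos: [496.8, -284.8, 38.3]
tcp_rot: [-1.567, 0.005, 3.137]
ft_force: [-0.3, -0.1, 2.8]
opening: 0.002
```

>>> {"method": "apply_moves", "body": {
  "increments": [
    [[0,0.1,0],[0,0,0],0],
    [[0,0,0],[0,0,0],0],
    [[0,0,0],[0,0,0],0],
    [[0,0,0],[0,0,0],0],
    [[0,0,0],[0,0,0],0]
  ]
}}

```text
t: 12.85
eef_pos: [496.8, -284.8, 37.3]
tcp_rot: [-1.567, 0.005, 3.137]
ft_force: [-0.8, 0.4, 2.6]
opening: 0.001
```

```bash
python3 - <<'E'
from h import *
for i in range(4):
    c=shot("side"); s=pose()[2]; print(s["t"],np.round(s["eef_pos"],2),np.round(s["ft_force"],2))
E
```

```text
12.9 [ 496.8  -284.8    37.34] [-0.6   0.76  2.19]
12.95 [ 496.83 -284.8    37.34] [-0.63 -0.21  3.73]
13.0 [ 496.8  -284.78   37.33] [-1.09 -0.01  3.  ]
13.05 [ 496.83 -284.79   37.34] [-0.06  0.01  3.24]
```

Steady contact of about 3 N with the tip at 37.3 mm. Withdrawing.

>>> {"method": "apply_moves", "body": {
  "increments": [
    [[0,-0.8,0],[0,0,0],0],
    [[0,-2.5,0],[0,0,0],0],
    [[0,-4,0],[0,0,0],0],
    [[0,-4,0],[0,0,0],0],
    [[0,-4,0],[0,0,0],0]
  ]
}}

```text
t: 13.68
eef_pos: [495.2, -283.6, 193.1]
tcp_rot: [-1.57, 0.001, 3.137]
ft_force: [-0.1, -0.1, -0.3]
opening: 0.007
```

>>> {"method": "apply_moves", "body": {
  "increments": [
    [[3,-2,0],[0,0,0],0],
    [[2,0,0],[0,0,0],0],
    [[0,0,0],[0,0,0],0],
    [[0,0,0],[0,0,0],0],
    [[0,0,0],[0,0,0],0]
  ]
}}

```text
t: 14.3
eef_pos: [445.0, -283.8, 215.0]
tcp_rot: [-1.568, 0.004, 3.137]
ft_force: [0.9, -0.2, -0.7]
opening: 0.001
```

```bash
python3 - <<'E'
from h import *
np.set_printoptions(suppress=True,precision=1)
go(496,-282,80)
c=shot("side"); im=c["img"][120:320,180:340]
print([(o[0],o[1]) for o in orange(c)[:7]])
d=shot("scene"); jm=d["img"][120:320,180:380]; print([(o[0],o[1]) for o in orange(d)[:7]])
old=cv2.imread("pics/scene0.png")[:,:,::-1][120:320,180:380]
cv2.imwrite("pics/m6.png",cv2.resize(np.hstack([jm,old])[:,:,::-1],None,fx=2,fy=2))
for n,k in (("side",c),("scene",d)):
    for t in ("blue_bottle","mortar_bar","black_ring","white_bottle"):
        for q in nets.mark_of(k,t)[:1]: print(n,t,w(k,q["point"]))
E
```

```text
t 14.3 at [ 445.  -283.8  215. ] F [ 0.9 -0.2 -0.7] open 0.001 yaw [-89.8   0.2 179.7] tool cm [-5.  13.5 -0.2]
[(array([303.7, 147. ]), [298, 144, 12, 7, 62]), (array([280.4, 183.7]), [274, 177, 14, 13, 130]), (array([264.5, 235.1]), [257, 229, 16, 13, 171]), (array([247.5, 290.8]), [239, 284, 18, 15, 218]), (array([275.8, 348.2]), [273, 333, 7, 28, 60]), (array([280.4, 346.3]), [278, 332, 6, 31, 73]), (array([401.9, 343.7]), [385, 338, 32, 12, 217])]
[(array([331.7, 172.9]), [326, 171, 12, 5, 52]), (array([288. , 193.8]), [281, 189, 15, 11, 129]), (array([245.3, 225.9]), [237, 220, 17, 13, 180]), (array([199.7, 262.6]), [191, 257, 19, 12, 176]), (array([204., 318.]), [193, 307, 23, 24, 67]), (array([372.8, 374.3]), [369, 373, 7, 5, 18])]
side blue_bottle [604.5 215.4  -4.1]
side mortar_bar [ 634.9 -270.5    1.7]
side black_ring [610.6  57.6  -2.3]
side white_bottle [ 621.2 -118.1    0.3]
scene blue_bottle [601.2 212.4  -3. ]
scene mortar_bar [ 635.5 -269.    -1. ]
scene black_ring [611.5  56.5  -2.9]
scene white_bottle [ 685.8 -370.    -2.9]
```

View pics/m6.png

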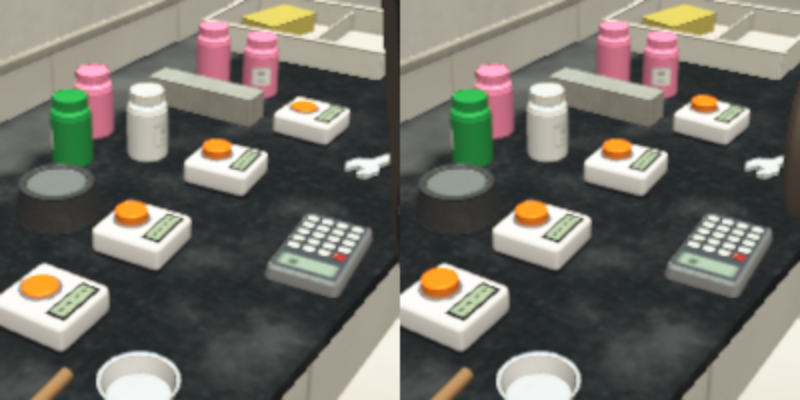

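Now (left) against the start (right): the keys at (40,287) and (304,106) are in. The keys at (131,212) and (217,149) still stand proud, and nothing has moved. The arm is clear, so I'm handing in.

```bash
python3 -c "
from h import *
print(env.job_done(), pose()[2]['t'])"
```

```text
the job is handed in; nothing more can be done
the job is handed in; nothing more can be done
```

I pressed the key of the blue-capped bottle's timer, then the key of the mortar bar's timer, with the closed fingertips. I then withdrew above the worktop and handed the job in at about 14 s of the 48 s allowed. No verdict was reported.

- **Key depth:** on both timers the tip went down to z ≈ 37.3 mm, about 6.7 of the 8 mm by the given key height. The camera pictures show both keys sunk.
- **Force:** the wrist sensor showed about 3 N at rest at the bottom of each press, less than the 4 to 7 N described for the keys. I took this as the key holding itself once the motion stopped. The peak force during the motion was not recorded; I have only the readings at the end of each call.
- **Everything else:** the other two keys' pixel positions are the same as at the start. In the comparison picture the timers and specimens stand where they stood. The networks' specimen positions agree within their error, except that the scene-camera call for the white bottle returned a look-alike (the side-camera one matched).

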